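Release the test-station tray with its two keys

TASK

Get the board tray out of the grey test station: with both fingertips press its two round release keys all the way down together, keep them down until the spring has slid the tray out all the way, then let go and move clear. Do not touch the tray or the small square power key, and leave the things standing round the station alone.

Things in the scene. Friction and masses are not known exactly. Their poses are not given: they have to be found in the camera images.
- station: Grey metal case fixed to the bench, 200 mm deep (its x), 220 mm wide (its y), its top face 70 mm above the bench. Origin: centre of its underside. The tray comes out of its -x face, along -x; z is up. The two round release keys stand on its top, 30 mm from the centre towards +x, one 31 mm to each side in y. Besides keys and rib nothing on the top is higher than 5 mm.
- rib_top (a point): Centre of the top of a fixed black rib that stands on the case top midway between the two release keys: 44 mm long (station x), 10 mm wide (y), 14 mm high, so 2 mm taller than the keys at rest.
- key_left_top (a point): Centre of the top face of the +y release key: a round black cap, 26 mm across, standing 12 mm above the case top at rest (82 mm above the bench), 5 mm above it when fully down. The cap is told by its place beside the rib.
- key_right_top (a point): The same for the -y release key, 62 mm from the other.
- key_left (a joint): Travel of the +y release key in m: 0 at rest, 0.007 fully down. It takes about 1.5 N to start and 5 N to hold fully down (both keys together 10 N); a spring brings it back. Each key drops one catch of the tray; the catch lets go only beyond 4.5 mm.
- key_right (a joint): The same for the -y release key.
- tray (a joint): How far the tray has come out, in m: 0 shut, 0.060 fully out. With both keys down its damped spring (about 4 N) slides it out in 2 to 3.5 s and it stays out. If a key comes up early, a catch stops the tray part of the way.
- tray_front (a point): Middle of the outer face of the tray's front plate (aluminium, 170 mm wide, 34 mm high, its middle 28 mm above the bench) on the -x face of the station; 106 mm from the station's origin when shut. A green circuit board lies fixed in the tray.
- power_key (a joint): Travel of the power key in m: 0 at rest, 0.003 down. Not to be pressed.
- power_key_top (a point): Centre of the top of the power key: a square grey cap, 14 mm wide, standing 5 mm above the case top, near the front (-x) right (-y) corner, 55 mm towards -x and 70 mm towards -y from the station's centre.
- wash_bottle: Loose translucent bottle with white cap, 48 mm across, 115 mm tall. Origin: centre of its underside. Leave alone.
- jar: Loose amber glass jar with steel cap, 52 mm across, 60 mm tall. Origin: centre of its underside. Leave alone.
- spool: Loose grey plastic spool standing on its flange, 56 mm across, 36 mm tall. Origin: centre of its underside. Leave alone.

How it is judged:
By the outcome, as a careful person would: the job done as asked, in the order asked, and still so for the second after the job is handed in, with the robot touching nothing.
It also fails if it takes over 40 s, if anything falls off the work surface, if the arm or the gripper's body presses on something with over 40 N, if the wrist force passes 120 N, or if a joint passes its speed limit or range.

ROBOT

A 6-joint arm with a two-finger parallel gripper is mounted at the origin on the work surface. World frame = base frame: x ahead of the robot, y to its left, z up, the work surface at z = 0. Lengths are in m, angles in rad, forces in N, time in s.
With the tool pointing down it reaches from about 0.375 to 0.975 m from the base axis. Payload 3.8 kg.
Tool frame: the origin (TCP) lies where the fingers leave the gripper's body, on its centre line; the fingertips stand 73 mm ahead of it and the grasp point (between the pads) lies 54 mm ahead of it; z points along the fingers, y is the line along which they close (so a half turn about z gives the same grasp; the last joint's range is limited). The gripper opens to 85 mm and grips with 20 to 120 N. Pads are 22 mm wide; open, the fingers measure 114 mm over their backs; the gripper's body (76 mm by 85 mm) begins 54 mm behind the grasp point. The pads swing forward as they close: fully open they stand 13 mm farther back than shut.
Start: joints at [1.252, 0.264, 1.604, -0, 1.274, -0.037], TCP at [0.188, 0.648, 0.304] pointing down, gripper open.
Joint ranges: [-2.63, 2.63], [-0.94, 2.18], [0.31, 2.57], [-1.31, 4.45], [0, 2.66], [-2.55, 2.55]. Speed limits (rad/s): [2.57, 2.57, 3.14, 3.14, 3.14, 3.14].

INTERFACE

Orientations are given as a rotation vector (axis times angle).
In Python, from workcell import read_state, viewer, bot gives the robot as it stands.
- The arm moves only by the tool jog_arm, never from a script. Its argument "increments" is a list that holds one entry, the list of rows, each a list of 7 numbers: the shift along the tool's x, y, z in units of 30 mm (1.0 is 30 mm), then the turn, a rotation vector about the tool's x, y, z in units of 6 degrees (1.0 is 6 degrees), then the opening, from -1 (shut) to 1 (fully open). A call has exactly 5 rows; each row shifts and turns the commanded pose from where the row before left it, along the tool's axes as they then stand; what a row does not reach is not made up. A row lasts 1/12 s, in which the tool goes at most 41.7 mm and 7.16 degrees, less where a joint would pass 70% of its speed; a pose out of reach is approached as far as the arm can. A call is refused whole if a number of a shift passes 1 or a number of a turn 1, either way. A call with a gripper value outside its range is refused whole. The fingers move at their own pace and stop on an object; "force" is the grip in N (left out, the last holds). Time passes only in rows, so rows that do not move let the fingers close, or fill a call up. It gives the time, the measured TCP pose, the force, the opening and the grip force at its end, in the units of the state.
- read_state(): the state, without advancing time (a new reading comes with each control period).
- viewer.read_camera(name): name is "scene" or "top" or "wrist"; returns (picture, depth): 400x640x3 uint8, blue, green, red; 400x640 float32, m along the optical axis (not along the pixel's ray), 0 where there is no reading.
- viewer.camera_params(name): a dict with "fx", "fy", "cx", "cy" (pixels), "R" (3x3) and "t" (3): a world point X has camera coordinates R X + t; the wrist camera has in their place "hand_eye" (4x4, takes a point from camera to tool coordinates, whose origin is the TCP and whose axes are the flange's). Camera axes: x right, y down, z forward; pixel columns grow to the right and rows downward; lengths in m; the calibration is good to about 2 mm. A picture is of the moment at which its call begins: read the wrist's pose just before it. camera_params takes no time and is no camera call.
- bot.finish_job(): hands the job in; it is judged then, once.
The state is a dict: "time": time; "q": joint angles; "joint_vel": joint speeds; "joint_torque": joint torques, N m; "tool_pos": TCP position; "tcp_rot": TCP orientation; "wrist_force": force on the tool from outside, world axes, zero at the start; "torque": the same for the moment, N m; "width": opening from 0.0 (shut) to 1.0 (fully open); "grip_force": force on a finger pad.
Only numpy, scipy, OpenCV 4.12 (cv2) and the standard library are available. Lean on these libraries where they do the work, as an engineer would, in place of code of your own. Each camera call takes 0.05 s, during which the arm holds its last target. There are 200 camera calls.

## Working session

There is one attempt and no reset: what is moved stays moved. The work goes in short steps, Python scripts to look and compute and a tool call to move; the robot and the scene stay as the last step left them, time stands still between calls to the robot, and variables do not carry over. Pictures are saved under pics/ and viewed, at most 10 in all, crops included, and the job is handed in when it is done.

Besides the shell and the picture viewer there is one more tool, called after ">>>" as a command line: name --argument value ..., lists and objects as JSON in quotes. jog_arm: Moves the arm, as the interface text tells. Its arguments: {"type":"object","properties":{"increments":{"type":"array","items":{"type":"array","items":{"type":"array","items":{"type":"number"}}}},"force":{"type":"number"}},"required":["increments"]}

```bash
mkdir -p pics
cat > h.py <<'E'
import numpy as np, cv2
from workcell import read_state, viewer, bot
from scipy.spatial.transform import Rotation as Ro
def pts(name, depth):
    p=viewer.camera_params(name)
    v,u=np.mgrid[0:400,0:640]
    c=np.stack([(u-p['cx'])/p['fx']*depth,(v-p['cy'])/p['fy']*depth,depth],-1)
    return (c-p['t'])@np.array(p['R'])   # R^T (c-t)
E
python3 - <<'E'
from h import *
s=read_state(); print(s)
for n in ('top','scene'):
    im,d=viewer.read_camera(n); cv2.imwrite(f'pics/{n}0.png',im); np.save(f'{n}0.npy',d)
    print(n,viewer.camera_params(n))
E
```

```text
{'time': 0.0, 'q': array([ 1.25213664e+00,  2.64791808e-01,  1.60537072e+00,  4.63756936e-05,
        1.27366898e+00, -3.68852226e-02]), 'joint_vel': array([ 3.06877565e-04,  3.46823180e-05, -1.07109027e-03,  4.85347571e-04,
       -1.32258342e-03,  6.46788755e-04]), 'joint_torque': array([-2.63662630e-03, -5.15094566e+01, -3.67320979e+01, -3.01265436e-04,
        1.28016292e-02,  1.15633250e-05]), 'tool_pos': array([0.18749692, 0.64785729, 0.30253755]), 'tcp_rot': array([-0.44110671, -3.11002505,  0.00344857]), 'wrist_force': array([-1.04132486, -0.34583592, -0.54569135]), 'torque': array([-0.03319933,  0.00634463,  0.02946435]), 'grip_force': 0.0, 'width': 1.0002053575511891}
top {'fx': 405.32924240724947, 'fy': 405.32924240724947, 'cx': 318.7959845595808, 'cy': 200.70304226981975, 'R': array([[ 0.00612684, -0.99994274,  0.00877344],
       [-0.99741178, -0.00673941, -0.07158432],
       [ 0.07163934, -0.00831215, -0.99739597]]), 't': array([0.05125057, 0.61680843, 0.90795852])}
scene {'fx': 474.4184809449501, 'fy': 474.4184809449501, 'cx': 319.9979133671204, 'cy': 200.97155631110977, 'R': array([[-0.37231013,  0.9280811 , -0.00711612],
       [ 0.59406422,  0.23241063, -0.77011233],
       [-0.71307284, -0.29094806, -0.6378686 ]]), 't': array([ 0.17558818, -0.31385884,  1.54281699])}
```

View pics/top0.png

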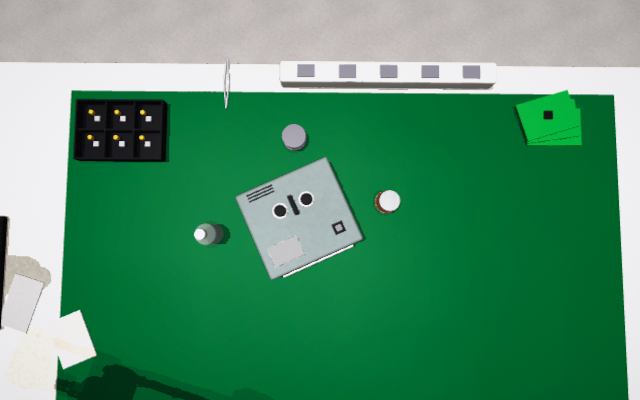

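View pics/scene0.png

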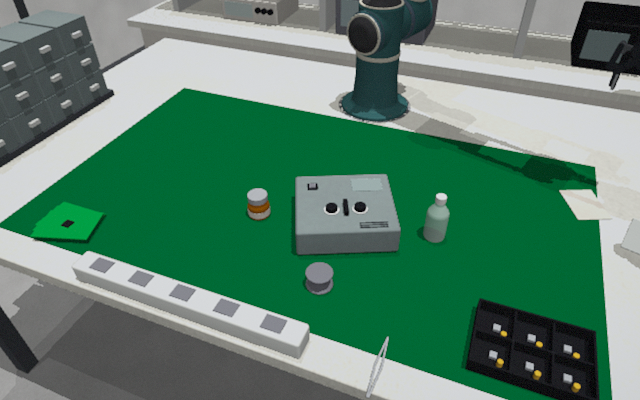

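The top view shows the black keys at about (280,211) and (307,199) with the rib at (293,205) between them. The power key is at (339,228) and the tray front at about (317,261), facing the robot. The bottle is at (209,233), the jar at (389,201) and the spool at (293,137).

Run:
```python
from h import *
im=cv2.imread('pics/top0.png'); d=np.load('top0.npy'); P=pts('top',d)
p=viewer.camera_params('top'); R=p['R'];t=p['t']
def ray(u,v,z,p=p):
    R,t=p['R'],p['t']; o=-R.T@t; r=R.T@np.array([(u-p['cx'])/p['fx'],(v-p['cy'])/p['fy'],1]); return o+r*(z-o[2])/r[2]
m=(im.max(2)<60).astype(np.uint8); m[:, :235]=0;m[:,365:]=0;m[:180]=0;m[250:]=0
n,l,s,c=cv2.connectedComponentsWithStats(m)
for i in range(1,n):
    if s[i,4]>15: print(s[i],c[i],ray(*c[i],.082), 'depth z',np.median(P[l==i],0))
for u,v in ((280,211),(307,199)): print(P[v,u])
for u,v in ((209,233),(389,201),(293,137)): print(u,v,P[v,u])
```

```text
[301 194  11  11  90] [306.08888889 198.7       ] [0.61627162 0.08301354 0.082     ] depth z [0.61569318 0.08313765 0.08208236]
[288 196  11  19  81] [292.97530864 204.85185185] [0.6028618  0.11099207 0.082     ] depth z [0.60247458 0.11085089 0.0835227 ]
[275 206  11  10  88] [279.70454545 210.42045455] [0.59073545 0.13924623 0.082     ] depth z [0.59155936 0.13875544 0.08175933]
[333 221  12  13  47] [338.55319149 227.06382979] [0.55597501 0.01317041 0.082     ] depth z [0.55612041 0.01162402 0.07139722]
[0.58950731 0.13861505 0.08180945]
[0.61549178 0.0810133  0.08394634]
209 233 [0.54170383 0.28781723 0.08638628]
389 201 [ 0.61414146 -0.09918687  0.05965713]
293 137 [0.76146707 0.11528347 0.03353006]
```

```bash
cat >> h.py <<'E'
def todo(xyz, ydir=(-0.415,0.910,0)):
    s=read_state(); R=Ro.from_rotvec(s['tcp_rot']).as_matrix()
    y=np.array(ydir,float); y/=np.linalg.norm(y)
    if y@R[:,1]<0: y=-y
    z=np.array([0,0,-1.]); T=np.column_stack([np.cross(y,z),y,z])
    rv=Ro.from_matrix(R.T@T).as_rotvec()
    dp=np.array(xyz)-s['tool_pos']
    print('t',s['time'],'pos',s['tool_pos'].round(4),'q6',s['q'][5].round(3),'F',s['wrist_force'].round(2),'w',round(s['width'],3))
    print('turn units',(np.degrees(rv)/6).round(3),'shift units now',(R.T@dp/.03).round(3),'after turn',(T.T@dp/.03).round(3))
E
python3 -c "
from h import *
todo((0.6035,0.1111,0.24))"
```

```text
t 0.1 pos [0.1875 0.6479 0.3027] q6 -0.037 F [-0.09  0.55 -0.4 ] w 1.001
turn units [-0.019 -0.008 -6.777] shift units now [-18.294 -13.327   2.115] after turn [ -5.191 -22.033   2.089]
```

>>> jog_arm --increments '[[[-0.8, -0.5, 0, 0, 0, -0.97, 0.12], [-0.8, -0.6, 0, 0, 0, -0.97, 0.12], [-0.7, -0.7, 0, 0, 0, -0.97, 0.12], [-0.6, -0.8, 0, 0, 0, -0.97, 0.12], [-0.5, -0.9, 0, 0, 0, -0.97, 0.12]]]'

```text
time: 0.52
tool_pos: [0.2835, 0.533, 0.3031]
tcp_rot: [0.363, -3.12, 0.001]
wrist_force: [0.6, 0.4, 0.3]
width: 0.558
grip_force: 0.0
```

>>> jog_arm --increments '[[[-0.4, -1, 0, 0, 0, -0.97, 0.12], [-0.3, -1, 0, 0, 0, -0.95, 0.12], [-0.3, -1, 0, 0, 0, 0, 0.12], [-0.3, -1, 0, 0, 0, 0, 0.12], [-0.3, -1, 0, 0, 0, 0, 0.12]]]'

```text
time: 0.93
tool_pos: [0.382, 0.4099, 0.3034]
tcp_rot: [0.666, -3.07, 0.001]
wrist_force: [0.4, 0.1, -0.4]
width: 0.561
grip_force: 0.0
```

```bash
python3 -c "
from h import *
todo((0.6035,0.1111,0.24))"
```

```text
t 0.9333 pos [0.382  0.4099 0.3034] q6 -1.222 F [ 0.35  0.12 -0.4 ] w 0.561
turn units [-0.003 -0.007 -0.005] shift units now [ -2.593 -12.123   2.115] after turn [ -2.586 -12.125   2.114]
```

>>> jog_arm --increments '[[[-0.25, -1, 0, 0, 0, 0, 0.12], [-0.25, -1, 0, 0, 0, 0, 0.12], [-0.25, -1, 0, 0, 0, 0, 0.12], [-0.25, -1, 0, 0, 0, 0, 0.12], [-0.25, -1, 0, 0, 0, 0, 0.12]]]'

```text
time: 1.35
tool_pos: [0.4782, 0.2889, 0.3034]
tcp_rot: [0.666, -3.069, 0.0]
wrist_force: [-0.5, 0.1, 0.6]
width: 0.556
grip_force: 0.0
```

>>> jog_arm --increments '[[[-0.2, -1, 0, 0, 0, 0, 0.12], [-0.2, -1, 0, 0, 0, 0, 0.12], [-0.2, -1, 0, 0, 0, 0, 0.12], [-0.2, -1, 0.3, 0, 0, 0, 0.12], [-0.2, -1, 0.3, 0, 0, 0, 0.12]]]'

```text
time: 1.77
tool_pos: [0.5681, 0.165, 0.2861]
tcp_rot: [-0.666, 3.069, 0.0]
wrist_force: [0.0, -0.6, -0.0]
width: 0.559
grip_force: 0.0
```

```bash
python3 -c "
from h import *
todo((0.6035,0.1111,0.24))"
```

```text
t 1.7667 pos [0.5681 0.165  0.2861] q6 -1.757 F [ 0.01 -0.63 -0.02] w 0.559
turn units [-0.001  0.011 -0.008] shift units now [-0.328 -2.124  1.536] after turn [-0.328 -2.125  1.535]
```

>>> jog_arm --increments '[[[-0.11, -0.7, 0.5, 0, 0, 0, 0.12], [-0.11, -0.7, 0.5, 0, 0, 0, 0.12], [-0.11, -0.72, 0.5, 0, 0, 0, 0.12], [0, 0, 0, 0, 0, 0, 0.12], [0, 0, 0, 0, 0, 0, 0.12]]]'

```text
time: 2.18
tool_pos: [0.6019, 0.1115, 0.2389]
tcp_rot: [0.662, -3.067, -0.001]
wrist_force: [-0.5, 0.5, 0.2]
width: 0.565
grip_force: 0.0
```

Run:
```python
from h import *
todo((0.6035,0.1111,0.18))
s=read_state(); im,d=viewer.read_camera('wrist'); cv2.imwrite('pics/w1.png',im); np.save('w1.npy',d); np.savez('w1s.npz',p=s['tool_pos'],r=s['tcp_rot'])
print(viewer.camera_params('wrist'))
```

```text
t 2.1833 pos [0.6019 0.1115 0.2389] q6 -1.853 F [-0.54  0.47  0.18] w 0.565
turn units [ 0.013 -0.035 -0.028] shift units now [-0.05  -0.037  1.964] after turn [-0.043 -0.034  1.965]
{'fx': 304.56751723228183, 'fy': 304.56751723228183, 'cx': 313.15649314476207, 'cy': 197.31385738618064, 'hand_eye': array([[-4.63331545e-04, -9.56324765e-01, -2.92305884e-01,
         7.32746020e-02],
       [ 9.99999869e-01, -3.78994711e-04, -3.45150276e-04,
         9.73659728e-05],
       [ 2.19293373e-04, -2.92306005e-01,  9.56324815e-01,
        -7.01226285e-02],
       [ 0.00000000e+00,  0.00000000e+00,  0.00000000e+00,
         1.00000000e+00]])}
```

View pics/w1.png

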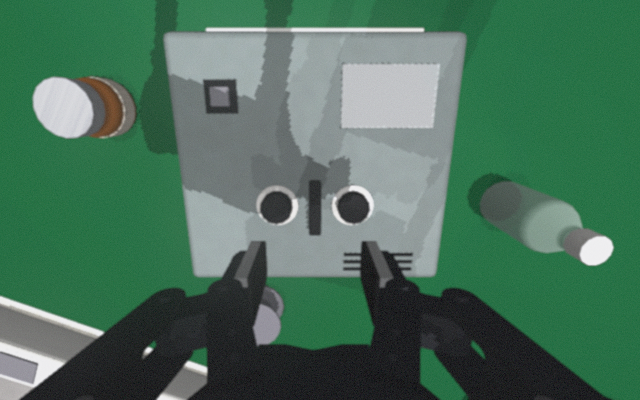

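The wrist view shows the keys at (276,206) and (353,206) on either side of the rib at (315,207). The fingertips show at about (257,243) and (371,243), and the power key at (221,97) is well away.

Run:
```python
from h import *
im=cv2.imread('pics/w1.png'); d=np.load('w1.npy'); S=np.load('w1s.npz'); p=viewer.camera_params('wrist'); H=p['hand_eye']
R=Ro.from_rotvec(S['r']).as_matrix(); o=R@H[:3,3]+S['p']
def ray(u,v,z):
    r=R@H[:3,:3]@np.array([(u-p['cx'])/p['fx'],(v-p['cy'])/p['fy'],1]); return o+r*(z-o[2])/r[2]
m=(im.max(2)<70).astype(np.uint8); m[:170]=0;m[238:]=0;m[:,:250]=0;m[:,380:]=0
n,l,s,c=cv2.connectedComponentsWithStats(m)
for i in range(1,n):
    if s[i,4]>300: print(s[i],c[i],ray(*c[i],.084 if s[i,3]>45 else .082))
# finger points in tool frame from depth
for u,v in ((250,246),(257,246),(262,246),(264,246),(250,250),(262,250),(365,246),(368,246),(371,246),(376,246),(372,250),(380,250)):
    z=d[v,u]; c=np.array([(u-p['cx'])/p['fx']*z,(v-p['cy'])/p['fy']*z,z,1]); print(u,v,im[v,u],(H@c)[:3].round(4))
```

```text
[309 180  12  54 604] [314.24337748 205.87251656] [0.60321359 0.11326563 0.084     ]
[261 192  30  31 717] [275.88563459 206.75732218] [0.6169028  0.08634181 0.082     ]
[338 192  30  31 713] [352.6858345  206.85974755] [0.59210995 0.14146769 0.082     ]
250 246 [97 95 94] [ 0.0099 -0.0295  0.0595]
257 246 [94 93 93] [ 0.0103 -0.0261  0.0586]
262 246 [48 50 47] [ 0.0098 -0.0239  0.0596]
264 246 [54 54 50] [ 0.0077 -0.0237  0.0638]
250 250 [97 95 92] [ 0.0095 -0.0289  0.0561]
262 250 [58 59 57] [ 0.0086 -0.0237  0.058 ]
365 246 [38 34 36] [0.0093 0.0245 0.0606]
368 246 [77 75 75] [0.0098 0.0257 0.0595]
371 246 [86 85 85] [0.0095 0.0272 0.0602]
376 246 [90 88 89] [0.0098 0.0295 0.0596]
372 250 [90 93 91] [0.0101 0.0267 0.0549]
380 250 [105 107 102] [0.0095 0.0306 0.0561]
```

```bash
python3 -c "
from h import *
todo((0.604,0.113,0.165),(-0.412,0.911,0))"
```

```text
t 2.2333 pos [0.6021 0.1124 0.2401] q6 -1.853 F [-0.07  0.22 -0.98] w 0.562
turn units [ 0.01  -0.016  0.012] shift units now [-0.07  -0.009  2.504] after turn [-0.065 -0.007  2.504]
```

>>> jog_arm --increments '[[[-0.07, -0.01, 0.7, 0, 0, 0, 0.12], [0, 0, 0.7, 0, 0, 0, 0.12], [0, 0, 0.7, 0, 0, 0, 0.12], [0, 0, 0.4, 0, 0, 0, 0.12], [0, 0, 0, 0, 0, 0, 0.12]]]'

```text
time: 2.65
tool_pos: [0.6024, 0.1139, 0.1633]
tcp_rot: [0.667, -3.065, -0.001]
wrist_force: [-0.6, -0.2, -0.1]
width: 0.563
grip_force: 0.0
```

Run:
```python
from h import *
todo((0.604,0.113,0.15),(-0.412,0.911,0))
s=read_state(); im,d=viewer.read_camera('wrist'); cv2.imwrite('pics/w2.png',im)
print(s['tool_pos'],s['tcp_rot'])
```

```text
t 2.65 pos [0.6024 0.1139 0.1633] q6 -1.853 F [-0.57 -0.24 -0.06] w 0.563
turn units [ 0.016 -0.046  0.035] shift units now [-0.039 -0.05   0.443] after turn [-0.037 -0.049  0.443]
[0.60237431 0.11389395 0.16329342] [ 6.66682803e-01 -3.06486235e+00 -9.46803096e-04]
```

View pics/w2.png

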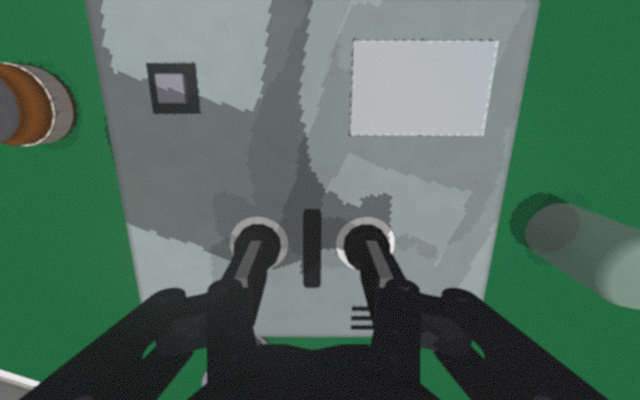

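The fingertips at about (256,243) and (374,243) lie over the keys at (258,246) and (366,245), with the rib at (312,248) between them. They need about 1.5 mm of correction to the image's left.

>>> jog_arm --increments '[[[-0.04, -0.05, 0.1, 0, 0, 0, 0.12], [0, 0, 0.1, 0, 0, 0, 0.12], [0, 0, 0.1, 0, 0, 0, 0.12], [0, 0, 0.1, 0, 0, 0, 0.12], [0, 0, 0, 0, 0, 0, 0.12]]]'

```text
time: 3.12
tool_pos: [0.6062, 0.1122, 0.1537]
tcp_rot: [0.666, -3.07, -0.0]
wrist_force: [-0.6, -0.1, -0.2]
width: 0.561
grip_force: 0.0
```

>>> jog_arm --increments '[[[0, 0, 0.05, 0, 0, 0, 0.12], [0, 0, 0.05, 0, 0, 0, 0.12], [0, 0, 0, 0, 0, 0, 0.12], [0, 0, 0, 0, 0, 0, 0.12], [0, 0, 0, 0, 0, 0, 0.12]]]'

```text
time: 3.53
tool_pos: [0.6065, 0.1122, 0.1513]
tcp_rot: [-0.666, 3.07, -0.0]
wrist_force: [-0.6, 0.1, 3.5]
width: 0.561
grip_force: 1.7
```

>>> jog_arm --increments '[[[0, 0, 0.07, 0, 0, 0, 0.12], [0, 0, 0.07, 0, 0, 0, 0.12], [0, 0, 0.05, 0, 0, 0, 0.12], [0, 0, 0, 0, 0, 0, 0.12], [0, 0, 0, 0, 0, 0, 0.12]]]'

```text
time: 3.95
tool_pos: [0.6066, 0.1122, 0.1463]
tcp_rot: [-0.666, 3.07, -0.0]
wrist_force: [-3.4, -0.1, 9.2]
width: 0.559
grip_force: 4.1
```

>>> jog_arm --increments '[[[0, 0, 0.03, 0, 0, 0, 0.12], [0, 0, 0, 0, 0, 0, 0.12], [0, 0, 0, 0, 0, 0, 0.12], [0, 0, 0, 0, 0, 0, 0.12], [0, 0, 0, 0, 0, 0, 0.12]]]'

```text
time: 4.37
tool_pos: [0.6065, 0.1122, 0.1456]
tcp_rot: [-0.666, 3.07, -0.0]
wrist_force: [-2.9, -1.4, 8.9]
width: 0.556
grip_force: 4.5
```

>>> jog_arm --increments '[[[0, 0, 0.03, 0, 0, 0, 0.12], [0, 0, 0.03, 0, 0, 0, 0.12], [0, 0, 0, 0, 0, 0, 0.12], [0, 0, 0, 0, 0, 0, 0.12], [0, 0, 0, 0, 0, 0, 0.12]]]'

```text
time: 4.78
tool_pos: [0.6066, 0.1122, 0.1449]
tcp_rot: [-0.666, 3.07, -0.0]
wrist_force: [-5.3, -2.1, 15.0]
width: 0.563
grip_force: 7.2
```

>>> jog_arm --increments '[[[0, 0, 0.04, 0, 0, 0, 0.12], [0, 0, 0, 0, 0, 0, 0.12], [0, 0, 0, 0, 0, 0, 0.12], [0, 0, 0, 0, 0, 0, 0.12], [0, 0, 0, 0, 0, 0, 0.12]]]'

```text
time: 5.2
tool_pos: [0.6066, 0.1122, 0.1448]
tcp_rot: [-0.666, 3.07, -0.0]
wrist_force: [-8.6, -2.1, 20.1]
width: 0.559
grip_force: 10.2
```

Run:
```python
from h import *
im,d=viewer.read_camera('top'); w,_=viewer.read_camera('wrist')
cv2.imwrite('pics/c1.png',np.vstack([cv2.resize(im[130:300,180:420],(640,453))[180:],w[:320]]))
```

```text
(no output)
```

View pics/c1.png

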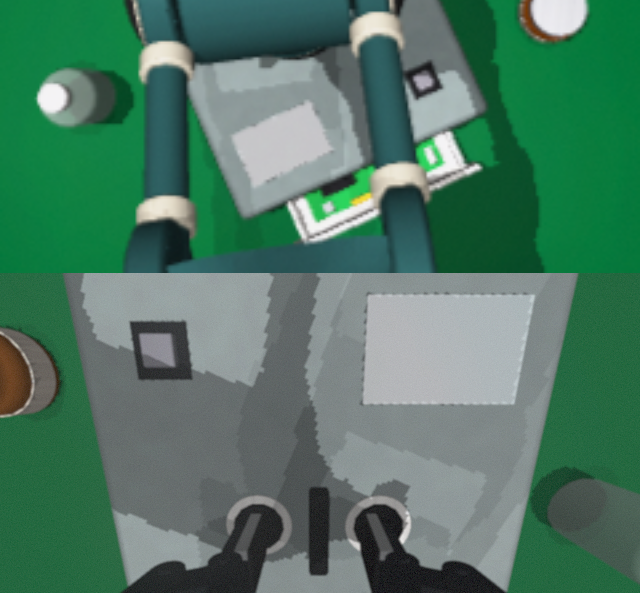

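The upper half (top camera) shows the tray sliding out, with its front edge near (400,210). The lower half (wrist camera) shows both fingertips on the keys at about (257,523) and (378,523). I'll keep the keys down for about 4 s more.

>>> jog_arm --increments '[[[0, 0, 0, 0, 0, 0, 0.12], [0, 0, 0, 0, 0, 0, 0.12], [0, 0, 0, 0, 0, 0, 0.12], [0, 0, 0, 0, 0, 0, 0.12], [0, 0, 0, 0, 0, 0, 0.12]]]'

```text
time: 5.72
tool_pos: [0.6066, 0.1122, 0.1448]
tcp_rot: [-0.666, 3.07, -0.0]
wrist_force: [-8.4, -1.4, 19.6]
width: 0.558
grip_force: 10.2
```

>>> jog_arm --increments '[[[0, 0, 0, 0, 0, 0, 0.12], [0, 0, 0, 0, 0, 0, 0.12], [0, 0, 0, 0, 0, 0, 0.12], [0, 0, 0, 0, 0, 0, 0.12], [0, 0, 0, 0, 0, 0, 0.12]]]'

```text
time: 6.13
tool_pos: [0.6066, 0.1123, 0.1448]
tcp_rot: [-0.666, 3.07, -0.0]
wrist_force: [-8.3, -0.9, 19.7]
width: 0.558
grip_force: 10.2
```

>>> jog_arm --increments '[[[0, 0, 0, 0, 0, 0, 0.12], [0, 0, 0, 0, 0, 0, 0.12], [0, 0, 0, 0, 0, 0, 0.12], [0, 0, 0, 0, 0, 0, 0.12], [0, 0, 0, 0, 0, 0, 0.12]]]'

```text
time: 6.55
tool_pos: [0.6066, 0.1123, 0.1448]
tcp_rot: [-0.666, 3.07, -0.0]
wrist_force: [-8.7, -2.3, 20.3]
width: 0.562
grip_force: 10.2
```

>>> jog_arm --increments '[[[0, 0, 0, 0, 0, 0, 0.12], [0, 0, 0, 0, 0, 0, 0.12], [0, 0, 0, 0, 0, 0, 0.12], [0, 0, 0, 0, 0, 0, 0.12], [0, 0, 0, 0, 0, 0, 0.12]]]'

```text
time: 6.97
tool_pos: [0.6066, 0.1123, 0.1448]
tcp_rot: [-0.666, 3.07, -0.0]
wrist_force: [-9.4, -1.8, 19.6]
width: 0.561
grip_force: 10.2
```

>>> jog_arm --increments '[[[0, 0, 0, 0, 0, 0, 0.12], [0, 0, 0, 0, 0, 0, 0.12], [0, 0, 0, 0, 0, 0, 0.12], [0, 0, 0, 0, 0, 0, 0.12], [0, 0, 0, 0, 0, 0, 0.12]]]'

```text
time: 7.38
tool_pos: [0.6067, 0.1123, 0.1448]
tcp_rot: [-0.666, 3.07, -0.0]
wrist_force: [-8.3, -1.5, 20.1]
width: 0.558
grip_force: 10.2
```

>>> jog_arm --increments '[[[0, 0, 0, 0, 0, 0, 0.12], [0, 0, 0, 0, 0, 0, 0.12], [0, 0, 0, 0, 0, 0, 0.12], [0, 0, 0, 0, 0, 0, 0.12], [0, 0, 0, 0, 0, 0, 0.12]]]'

```text
time: 7.8
tool_pos: [0.6066, 0.1123, 0.1448]
tcp_rot: [-0.666, 3.07, -0.0]
wrist_force: [-8.3, -1.5, 19.9]
width: 0.559
grip_force: 10.2
```

>>> jog_arm --increments '[[[0, 0, 0, 0, 0, 0, 0.12], [0, 0, 0, 0, 0, 0, 0.12], [0, 0, 0, 0, 0, 0, 0.12], [0, 0, 0, 0, 0, 0, 0.12], [0, 0, 0, 0, 0, 0, 0.12]]]'

```text
time: 8.22
tool_pos: [0.6066, 0.1123, 0.1448]
tcp_rot: [-0.666, 3.07, -0.0]
wrist_force: [-7.7, -1.6, 20.6]
width: 0.558
grip_force: 10.2
```

Run:
```python
from h import *
im,d=viewer.read_camera('top'); P=pts('top',d)
cv2.imwrite('pics/c2.png',cv2.resize(im[130:300,180:420],(640,453)))
# tray front edge: tray-height points ahead of the station's -x face, in station frame
c=np.array([.6045,.112])-.03*np.array([.911,.412]); X=(P[...,:2]-c)@np.array([.911,.412]); Y=(P[...,:2]-c)@np.array([-.412,.911])
m=(X<-.1)&(X>-.2)&(abs(Y)<.085)&(P[...,2]>.02)&(P[...,2]<.06)
print('front x', np.percentile(X[m],[1,3,5]), m.sum(), 'expect -0.166'); print(read_state()['wrist_force'])
```

```text
front x [-0.16467799 -0.16307288 -0.16157051] 895 expect -0.166
[-8.1093591  -1.28663101 20.05359437]
```

View pics/c2.png

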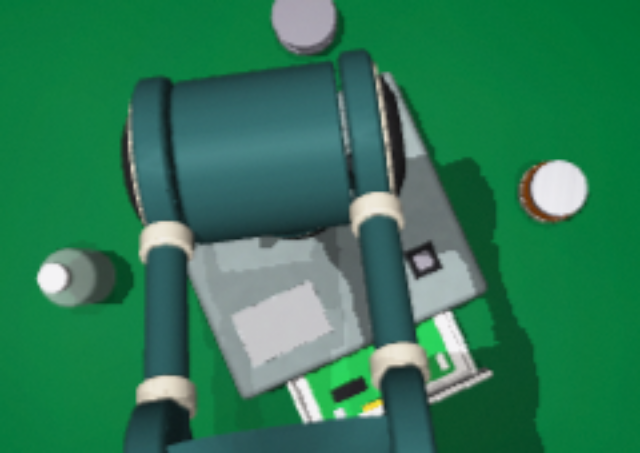

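The tray is fully out: its front edge, around (490,375) in the picture, measures about -0.165 m against an expected -0.166 m. I'll let go straight up.

>>> jog_arm --increments '[[[0, 0, -0.2, 0, 0, 0, 0.12], [0, 0, -0.4, 0, 0, 0, 0.12], [0, 0, -0.8, 0, 0, 0, 0.12], [0, 0, -0.9, 0, 0, 0, 0.12], [0, 0, -0.9, 0, 0, 0, 0.12]]]'

```text
time: 8.68
tool_pos: [0.6056, 0.1122, 0.2374]
tcp_rot: [0.665, -3.068, -0.0]
wrist_force: [0.3, -0.5, -0.2]
width: 0.561
grip_force: 0.0
```

>>> jog_arm --increments '[[[0, 0, -0.9, 0, 0, 0, 0.12], [0, 0, -0.9, 0, 0, 0, 0.12], [0, 0, -0.5, 0, 0, 0, 0.12], [0, 0, 0, 0, 0, 0, 0.12], [0, 0, 0, 0, 0, 0, 0.12]]]'

```text
time: 9.1
tool_pos: [0.6067, 0.1124, 0.3071]
tcp_rot: [-0.665, 3.068, -0.0]
wrist_force: [0.1, -0.9, -0.4]
width: 0.558
grip_force: 0.0
```

Run:
```python
from h import *
im,d=viewer.read_camera('top'); P=pts('top',d)
c=np.array([.6045,.112])-.03*np.array([.911,.412]); X=(P[...,:2]-c)@np.array([.911,.412]); Y=(P[...,:2]-c)@np.array([-.412,.911])
m=(X<-.1)&(X>-.2)&(abs(Y)<.085)&(P[...,2]>.02)&(P[...,2]<.06)
print('front x', np.percentile(X[m],[1,3,5]), m.sum()); s=read_state(); print(s['wrist_force'],s['tool_pos'],abs(s['joint_vel']).max())
w,_=viewer.read_camera('wrist'); cv2.imwrite('pics/w3.png',w)
```

```text
front x [-0.16520072 -0.16428525 -0.16345476] 981
[ 0.6924751   0.73192967 -1.15185478] [0.60590828 0.11221147 0.30526926] 0.029080155883631612
```

View pics/w3.png

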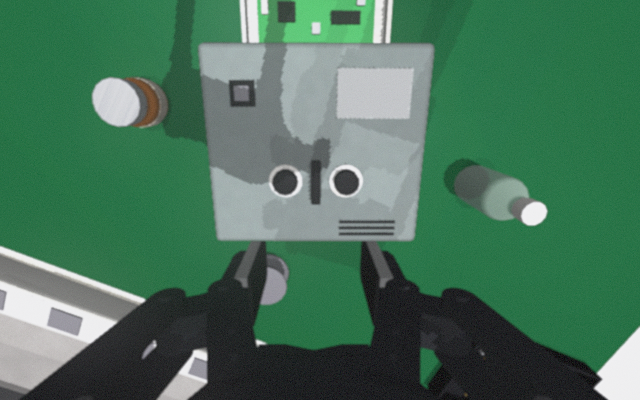

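The tray is out at the top of the picture, around (315,20). Both keys are back up at (285,181) and (346,181), the bottle and jar haven't moved, and the gripper is clear.

```bash
python3 -c "
from workcell import bot
print(bot.finish_job())"
```

```text
the job is handed in; nothing more can be done
None
```

The tray is fully out: both release keys were held down together until it stopped, then released. The arm moved clear without touching anything else, and I handed the job in at about 9 s.

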